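# Clear the drilling jig and hold a handle blank in its corner

## Task

The ferrule basket is standing in the drilling jig: lift it out, hang it by its handle across both prongs of the hook stand, and let go of it. Then bring the beech handle blank to the jig, standing flat on its plate as it stood on the bench, with its long side along the longer stop, and press it into the corner so that it bears firmly on both stops at once. Finish like that: do not let go of the blank but keep the fingers pressing it against both stops, with the basket still hanging, and leave the thread cone, the glue bottle and the small offcut where they stand.

Things in the scene. Friction and masses are not known exactly. Their poses are not given: they have to be found in the camera images.
- blank: beech handle blank, a rectangular block 90 mm (its x) x 42 mm (its y) x 60 mm high, dark pilot mark in the middle of its top, 0.11 to 0.23 kg; it stands on the table. It does not slide easily on plate or stops (friction about 1): weight put on it from above, or pressing on one stop, resists sliding to the other. Origin: centre of its underside.
- jig: fixed drilling jig: a level dark steel plate 170 mm (its x) x 180 mm (its y), 12 mm thick, with two aluminium stops on it. Origin: centre of its underside, on the table; work lies on the plate's top, z 12 mm. The stops rise 22 mm above the plate (top at z 34 mm) and meet at the corner towards the jig's +x and +y.
- corner (a point): on the plate's top, where the inner faces of the two stops would meet: jig x +60 mm, y +65 mm, z 12 mm. Axes as the jig's. The blank's place is on the -x, -y side of it, its 90 mm length along the jig's x: its underside's centre then lies 45 mm in -x and 21 mm in -y from this point.
- long_stop: the longer stop, fixed on the jig: bar 125 mm long along the jig's x, 20 mm wide; inner face looks to the jig's -y at jig y +65 mm, from jig x -80 to +45 mm. Rigid. Origin coincides with the jig's.
- end_stop: the shorter stop, fixed on the jig: bar 60 mm long along the jig's y, 20 mm wide; inner face looks to the jig's -x at jig x +60 mm, from jig y -5 to +55 mm. Rigid. Origin coincides with the jig's.
- basket: open steel basket of brass ferrules, 80 mm (its x) x 110 mm (its y) x 45 mm high, about 0.15 to 0.3 kg, standing on the jig's plate. A rigid upright handle stands in its middle plane x = 0: two 8 mm wires rise at y +-53 mm to an 8 mm level bar along y, 125 mm above the underside. Origin: centre of its underside.
- basket_grip (a point): middle of the basket's handle bar, where a square wooden grip 14 mm thick, 32 mm long (along the basket's y) surrounds it; 125 mm above the basket's underside. Axes as the basket's.
- hook_stand: fixed hook stand: 12 mm foot from stand x -35 to +95, y +-60 mm; post at x +80 mm, top at 256 mm; from it two level parallel prongs, 8 mm round steel, at y +36 and -36 mm, run to -x (towards the robot) up to x -60 mm, then turn up to tips at x -70 mm, 268 mm high. The handle bar lies across both prongs, wooden grip between. Origin: on the table; x points from tips to post.
- hook_seat (a point): midway between the two prongs, at the height of their tops (z 250 mm), 35 mm inside the upturn: stand x -25 mm. Axes as the stand's. A hung handle bar's centre line lies 4 mm above it.
- thread_cone: bystander: white cone of thread, 60 mm wide, 95 mm high. Origin: underside.
- glue_bottle: bystander: glue bottle, 48 mm wide, 120 mm high. Origin: underside.
- offcut: bystander: short beech offcut 45 x 42 x 30 mm (not the blank). Origin: underside.
Not all that is in view belongs to the job. Of the things like the basket, leave any that is orange; of the rest the larger one is meant.

How it is judged:
On the way:
1. the basket hangs by its handle bar across the prongs of the hook stand, let go (x of basket_grip in the frame of hook_stand between -0.064 and 0.05 m and y of basket_grip in the frame of hook_stand between -0.022 and 0.022 m and z of basket_grip in the frame of hook_stand between 0.246 and 0.264 m and contact force between basket and hook_stand above 0.8 N and contact force between each of the arm, the fingers and basket below 0.1 N and linear speed of basket below 0.05 m/s), for 0.3 s.
At the end, for the whole second after the job is handed in: Basket hangs untouched and still by its handle bar on the prongs (centred within 22 mm). Blank in the corner: within 6 mm of its place, flat on the plate, upright and square within 0.05 rad, still, touched by the fingers (over 1 N), pressing each stop with over 2 N (all of step 1 and x of blank in the frame of jig between 0.009 and 0.021 m and y of blank in the frame of jig between 0.038 and 0.05 m and z of blank in the frame of jig between 0.009 and 0.0145 m and angle between the x axis of blank and the x axis of jig, either way round below 0.05 rad and angle between blank's own z axis and vertical below 0.05 rad and contact force between blank and long_stop above 2 N and contact force between blank and end_stop above 2 N and contact force between blank and the fingers above 1 N and linear speed of blank below 0.02 m/s); the arm keeps its last pose, push and grip.
It fails at once if the thread cone, glue bottle or offcut is shifted by more than 30 mm (distance of any of thread_cone, glue_bottle, offcut from where it was at the start of the episode above 0.03 m).
It also fails if it takes over 72 s, if anything falls off the work surface, if the arm or the gripper's body presses on something with over 40 N, if the wrist force passes 120 N, or if a joint passes its speed limit or range.

## Robot

A 7-joint arm with a two-finger parallel gripper is mounted at the origin on the work surface. World frame = base frame: x ahead of the robot, y to its left, z up, the work surface at z = 0. Lengths are in m, angles in rad, forces in N, time in s.
With the tool pointing down it reaches from about 0.425 to 0.825 m from the base axis. Payload 3.6 kg.
Tool frame: the origin (TCP) lies where the fingers leave the gripper's body, on its centre line; the fingertips stand 73 mm ahead of it and the grasp point (between the pads) lies 54 mm ahead of it; z points along the fingers, y is the line along which they close (so a half turn about z gives the same grasp; the last joint's range is limited). The gripper opens to 85 mm and grips with 20 to 120 N. Pads are 22 mm wide; open, the fingers measure 114 mm over their backs; the gripper's body (76 mm by 85 mm) begins 54 mm behind the grasp point. The pads swing forward as they close: fully open they stand 13 mm farther back than shut.
Start: joints at [-1.359, 0.615, -0.013, 1.423, 0.008, 1.103, -0.04], TCP at [0.153, 0.632, 0.304] pointing down, gripper open.
Joint ranges: [-3.12, 3.12], [-0.3, 2.06], [-1.34, 1.32], [0.26, 2.42], [-1.36, 4.5], [0.01, 1.98], [-2.84, 2.84]. Speed limits (rad/s): [2.79, 2.79, 3.14, 3.14, 3.14, 3.14, 3.14].

## Interface

Orientations are given as a unit quaternion [x, y, z, w].
In Python, from station import arm, snapshot, camera_info, ticket gives the robot as it stands. Calls block until the motion is done:
- arm.movep(position, orientation): joint-space move of the TCP to a pose.
- arm.line_to(position, velocity=0.15, ori=None): straight line of the TCP; ori=None keeps the orientation; velocity is the mean speed in m/s.
- arm.move_j(angles): joint-space move.
- arm.move_gripper(opening, effort=None): opening from 0.0 (shut) to 1.0 (fully open); effort is the grip in N (None keeps the last); returns when the fingers have stopped.
- arm.pause(seconds).
- arm.ik(position, orientation): joint angles nearest the present ones, or None.
- snapshot(name): name is "scene" or "top"; returns the picture (400x640x3 uint8, blue, green, red); there is no depth.
- camera_info(name): a dict with "fx", "fy", "cx", "cy" (pixels), "dist_coeffs" ([k1, k2, p1, p2, k3] as OpenCV has them; the pictures are not rectified), "R" (3x3) and "t" (3): a world point X has camera coordinates R X + t. Camera axes: x right, y down, z forward; pixel columns grow to the right and rows downward; lengths in m; the calibration is good to about 2 mm. A picture is of the moment at which its call begins. camera_info takes no time and is no camera call.
A pose or a line that the arm cannot do raises arm.MotionError and nothing moves.
- ticket.finish_job(): hands the job in; it is judged then, once.
Readings, each from a call of its own:
- arm.read_time(): time.
- arm.read_joint_positions(): joint angles.
- arm.read_dq(): joint speeds.
- arm.read_effort(): joint torques, N m.
- arm.read_tool_pos(): TCP position.
- arm.read_eef_rot(): TCP orientation.
- arm.read_ft_force(): force on the tool from outside, world axes, zero at the start.
- arm.read_wrist_torque(): the same for the moment, N m.
- arm.read_opening(): opening from 0.0 (shut) to 1.0 (fully open).
- arm.read_finger_force(): force on a finger pad.
Only numpy, scipy, OpenCV 4.12 (cv2) and the standard library are available. Lean on these libraries where they do the work, as an engineer would, in place of code of your own. Each camera call takes 0.05 s, during which the arm holds its last target. There are 200 camera calls.

## Working session

There is one attempt and no reset: what is moved stays moved. The work goes in short steps, each a Python script; the robot and the scene stay as the last script left them, time stands still between calls to the robot, and variables do not carry over. Pictures are saved under pics/ and viewed, at most 10 in all, crops included, and the job is handed in when it is done.

```bash
ls; mkdir -p pics
python3 - <<'E'
from station import *
import cv2
for n in("scene","top"):
    cv2.imwrite(f"pics/{n}0.png",snapshot(n)); c=camera_info(n); print(n,c)
print(arm.read_time(),arm.read_eef_rot(),arm.read_opening())
E
```

```text
pics
scene {'fx': 408.9123665941811, 'fy': 408.9123665941811, 'cx': 311.2772896423359, 'cy': 194.9799364000055, 'dist_coeffs': array([0.03251527, 0.        , 0.        , 0.        , 0.        ]), 'R': array([[ 0.82473234,  0.56552108,  0.00157258],
       [ 0.36837672, -0.53511121, -0.76023324],
       [-0.42908642,  0.62756824, -0.64964832]]), 't': array([-0.46005427, -0.04749955,  1.44530744])}
top {'fx': 421.8813660950561, 'fy': 421.8813660950561, 'cx': 317.6704564520199, 'cy': 193.50001085526213, 'dist_coeffs': array([-0.11009401,  0.        ,  0.        ,  0.        ,  0.        ]), 'R': array([[ 0.02467463, -0.99965271, -0.00925348],
       [-0.99549429, -0.02372217, -0.09180621],
       [ 0.09155481,  0.01147707, -0.9957339 ]]), 't': array([0.00614068, 0.55882587, 1.17662191])}
0.1 [ 1.18596155e-01  9.92941849e-01 -1.19288483e-03 -1.20928739e-04] 1.0050828965804393
```

View pics/scene0.png

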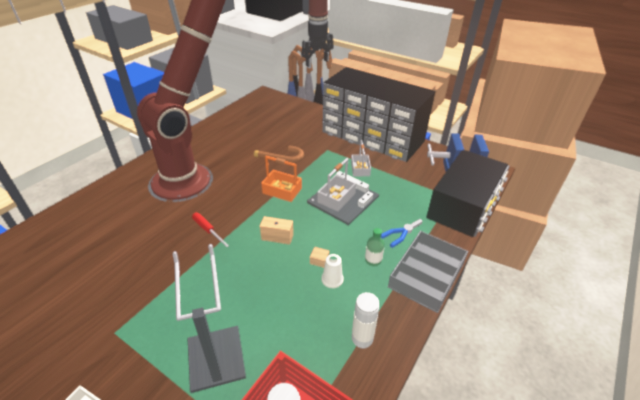

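View pics/top0.png

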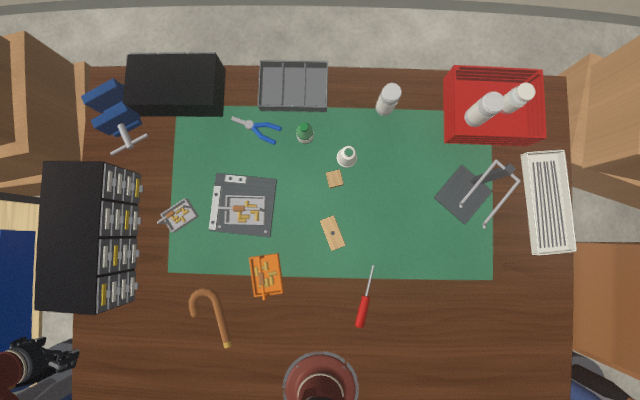

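The top view shows three basket-like things: the grey one in the jig (245,210), an orange one (265,275) and a small grey one left of the jig (178,214). The grey one in the jig fits, being non-orange and the larger. The blank is at (332,233), and the offcut at (334,179). The stand's foot is at (463,194), with prong tips at (461,206) and (484,227).

Run:
```python
import cv2,numpy as np
t=cv2.imread("pics/top0.png")
a=cv2.resize(t[160:260,155:285],None,fx=6,fy=6,interpolation=cv2.INTER_CUBIC)
cv2.imwrite("pics/cropA.png",a)
b=cv2.resize(t[145:245,425:535],None,fx=4,fy=4,interpolation=cv2.INTER_CUBIC)
c=cv2.resize(t[210:260,315:350],(280,400),interpolation=cv2.INTER_CUBIC)
cv2.imwrite("pics/cropB.png",np.hstack([b,c]))
```

```text
(no output)
```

View pics/cropA.png

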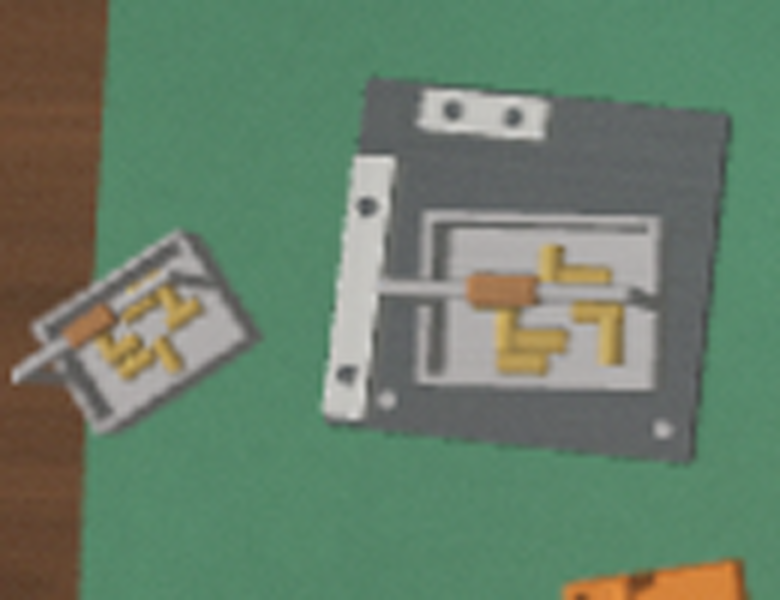

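View pics/cropB.png

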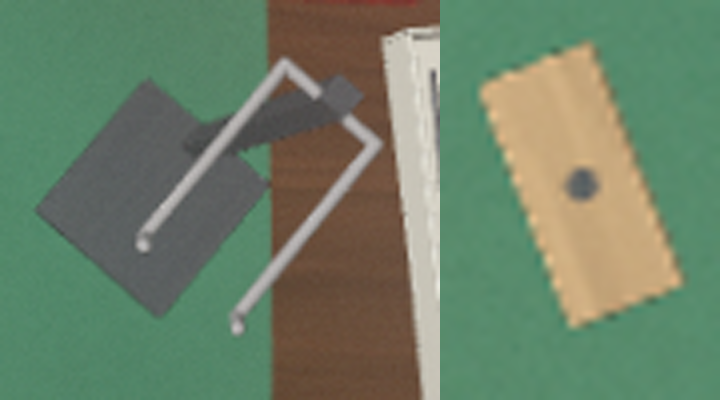

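Crop A confirms the target: the grey basket standing in the jig, with its wooden grip at crop (503,290). It is larger than the grey one outside the jig. Crop B shows the stand's prongs and foot corners and the blank's four top corners. Next I turn these into poses.

```bash
cat > h.py <<'E'
import numpy as np,cv2
from station import arm,snapshot,camera_info,ticket
from scipy.spatial.transform import Rotation as Ro
def ray(cam,px,z):
    c=camera_info(cam);K=np.array([[c['fx'],0,c['cx']],[0,c['fy'],c['cy']],[0,0,1.]])
    u=cv2.undistortPoints(np.array(px,float).reshape(-1,1,2),K,c['dist_coeffs'])[:,0]
    d=np.c_[u,np.ones(len(u))]@c['R'];o=-c['R'].T@c['t']
    z=np.broadcast_to(z,len(u))
    return o+d*((z-o[2])/d[:,2])[:,None]
def fit(loc,w):  # planar rigid: w=R loc+t
    loc=np.array(loc,float);w=np.array(w)[:,:2];a=loc-loc.mean(0);b=w-w.mean(0)
    th=np.arctan2((a[:,0]*b[:,1]-a[:,1]*b[:,0]).sum(),(a*b).sum())
    R=np.array([[np.cos(th),-np.sin(th)],[np.sin(th),np.cos(th)]])
    t=w.mean(0)-R@loc.mean(0);r=np.abs(w-loc@R.T-t).max()
    return t,th,r
def down(psi): # tool z down, tool y axis along world angle psi
    y=np.array([np.cos(psi),np.sin(psi),0]);z=np.array([0,0,-1.]);x=np.cross(y,z)
    return Ro.from_matrix(np.c_[x,y,z]).as_quat()
E
python3 - <<'E'
from h import *
up=lambda p,s,o:(np.array(p,float)+.5)/s-.5+np.array(o)
A=lambda p:up(p,6,(155,160));B=lambda p:up(p,4,(425,145));C=lambda p:up(p,8,(315,210))
w=ray("top",A([(370,77),(730,115),(692,463)]),.012);print("jig plate",*fit([(.085,.09),(.085,-.09),(-.085,-.09)],w))
# stops' top outer faces + plate
w2=ray("top",A([(395,157),(365,420),(420,133),(546,138)]),.034);print("stops",w2)
w3=ray("top",A([(422,212),(660,215),(657,390),(417,383)]),.057);print("basket rim",*fit([(.04,.055),(.04,-.055),(-.04,-.055),(-.04,.055)],w3),w3[:,:2])
print("grip",ray("top",A([(503,290)]),.144),"bar",ray("top",A([(380,288),(645,296)]),.141))
f=ray("top",B([(148,80),(268,183),(158,318),(36,210)]),.012)
print("foot",*fit([(.095,.06),(.095,-.06),(-.035,-.06),(-.035,.06)],f))
p=ray("top",B([(143,240),(237,322),(285,62),(380,145)]),[.266,.266,.25,.25])
print("prongs",*fit([(-.07,.036),(-.07,-.036),(.08,.036),(.08,-.036)],p),p)
b=ray("top",C([(40,88),(155,42),(243,285),(132,325)]),.06)
print("blank",*fit([(.045,.021),(.045,-.021),(-.045,-.021),(-.045,.021)],b))
for n,z,q in(("cone",.095,(348,153)),("bottle",.12,(304,128)),("off",.03,(334,179))):print(n,ray("top",[q],z))
E
```

```text
jig plate [0.52299841 0.23625631] -0.08059547248913151 0.0014317072478551296
stops [[0.57336922 0.29805871 0.034     ]
 [0.44813714 0.30690744 0.034     ]
 [0.58514031 0.28652416 0.034     ]
 [0.58410309 0.22584321 0.034     ]]
basket rim [0.50599183 0.2220319 ] 0.008687098509595533 0.0012671343407038016 [[0.54548489 0.27845818]
 [0.54676461 0.16687866]
 [0.46577127 0.16541936]
 [0.46594655 0.27737139]]
grip [[0.50550329 0.22145756 0.144     ]] bar [[0.50514331 0.27573716 0.141     ]
 [0.50464342 0.16050271 0.141     ]]
foot [ 0.54554545 -0.38374523] -0.6990051509464923 0.0020453961591690994
prongs [ 0.54576086 -0.38256141] -0.7127768720314455 0.003660952843379861 [[ 0.51859029 -0.31115458  0.266     ]
 [ 0.4726168  -0.36638434  0.266     ]
 [ 0.62753483 -0.40397967  0.25      ]
 [ 0.57943251 -0.4618058   0.25      ]]
blank [ 0.44833952 -0.02373045] 0.3828007768319134 0.0015798519774057884
cone [[ 0.6643553  -0.06060834  0.095     ]]
bottle [[0.7246856  0.05946093 0.12      ]]
off [[ 0.60069715 -0.02584155  0.03      ]]
```

Run:
```python
from h import *
g=np.array([.5055,.2215]);st=np.array([.5457,-.3832]);ys=-.705
S=lambda x,y=0:st+np.array([x*np.cos(ys)-y*np.sin(ys),x*np.sin(ys)+y*np.cos(ys)])
q0=down(0.);
cands=[(psi,arm.ik([*g,.191],down(psi))) for psi in(0.,np.pi)]
for p,c in cands:print(p,None if c is None else c[6], [None if (k:=arm.ik([*S(x),.354],down(p+ys))) is None else np.round(k,2) for x in(-.15,-.025)])
psi=min((c for c in cands if c[1] is not None),key=lambda c:abs(c[1][6]))[0]
arm.movep([*g,.30],down(psi)); arm.line_to([*g,.191],.12)
arm.move_gripper(0.,60); print(arm.read_opening(),arm.read_finger_force(),arm.read_time())
f=arm.read_ft_force(); arm.line_to([*g,.36],.12); print(f,arm.read_ft_force(),arm.read_opening(),arm.read_time())
cv2.imwrite("pics/s1.png",snapshot("scene"));cv2.imwrite("pics/t1.png",snapshot("top"))
```

```text
0.0 -0.17332877105466676 [array([-0.15,  0.57,  1.14,  1.75, -0.55,  1.19,  0.43]), array([ 0.01,  0.84,  1.24,  1.39, -0.79,  1.45,  0.52])]
3.141592653589793 2.3283692480760667 [array([ 0.94,  0.41, -0.58,  1.72,  0.25,  1.09,  2.72]), array([ 1.12,  0.79, -1.15,  1.35,  0.71,  1.44,  2.44])]
0.15026142548361834 60.110989809036255 3.7583
[0.12540093 0.31055552 1.40759403] [ 0.3700153   0.23703561 -1.86490942] 0.1480172239586827 5.3167
```

Run:
```python
from h import *
st=np.array([.5457,-.3832]);ys=-.705
S=lambda x:st+np.array([x*np.cos(ys),x*np.sin(ys)])
q=down(ys)
arm.movep([*S(-.15),.36],q); arm.line_to([*S(-.15),.343],.1)
arm.line_to([*S(-.09),.343],.1)
print(arm.read_time(),arm.read_opening(),arm.read_ft_force(),arm.read_tool_pos(),S(-.09))
a=snapshot("scene");b=snapshot("top")
A=cv2.resize(a[210:390,130:270],(420,540),interpolation=cv2.INTER_CUBIC)
B=cv2.resize(b[140:260,410:530],(380,380),interpolation=cv2.INTER_CUBIC)
o=np.zeros((540,800,3),np.uint8);o[:,:420]=A;o[:380,420:]=B;cv2.imwrite("pics/m2.png",o)
```

```text
8.3417 0.15050215310124615 [-0.28766265 -0.07033404 -1.58889904] [ 0.47670838 -0.32477346  0.34301665] [ 0.47715496 -0.32487696]
```

View pics/m2.png

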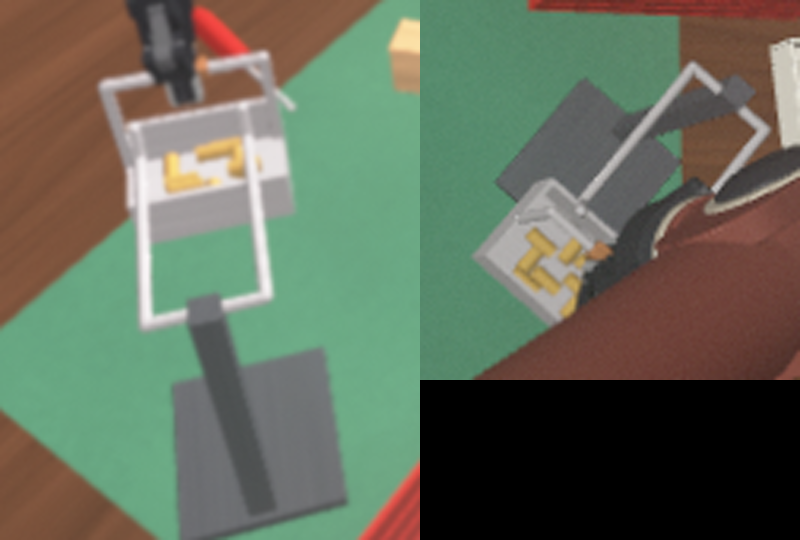

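The basket hangs level in the fingers. Its handle bar, from (105,85) to (268,58), spans both prong tips at (132,128) and (250,105). I'll slide it in, lower it and release.

Run:
```python
from h import *
st=np.array([.5457,-.3832]);ys=-.705
S=lambda x:st+np.array([x*np.cos(ys),x*np.sin(ys)])
arm.line_to([*S(-.022),.343],.1); z=.316
arm.line_to([*S(-.022),z],.08); f0=arm.read_ft_force()
while z>.304:
    z-=.001; arm.line_to([*S(-.022),z],.03); f=arm.read_ft_force()
    if f[2]-f0[2]>3.5: break
print("z",z,f0,f)
arm.move_gripper(.45); arm.pause(.3); print(arm.read_opening(),arm.read_ft_force())
arm.line_to([*S(-.022),.42],.15); print(arm.read_time())
arm.movep([.448,-.024,.25],down(.383+np.pi/2) if arm.ik([.448,-.024,.25],down(.383+np.pi/2))[6]<1.6 else down(.383-np.pi/2))
print(arm.read_time(),arm.read_joint_positions())
a=snapshot("scene");b=snapshot("top")
A=cv2.resize(a[210:390,130:270],(420,540),interpolation=cv2.INTER_CUBIC)
B=cv2.resize(b[140:260,410:530],(380,380),interpolation=cv2.INTER_CUBIC)
o=np.zeros((540,800,3),np.uint8);o[:,:420]=A;o[:380,420:]=B;cv2.imwrite("pics/m3.png",o)
for p in(np.pi/2,-np.pi/2):print([None if (k:=arm.ik([.53,.22,zz],down(p-.08))) is None else np.round(k,2) for zz in(.11,.2)])
```

```text
z 0.307 [-0.7959612  -1.1300846  -2.95686181] [-1.49990457  0.48650186  3.41317269]
0.4503229457103284 [ 0.12179312  0.84750254 -0.63609034]
13.5833
15.0417 [-0.69148779  0.59020282  1.07684328  2.06586436 -0.68109288  0.89087622
 -0.41451058]
[array([-0.56,  0.76,  0.2 ,  1.83, -0.26,  0.57,  1.3 ]), array([-0.59,  0.63,  0.25,  1.77, -0.21,  0.76,  1.26])]
[array([-0.98,  0.99,  0.99,  1.85, -1.05,  0.94, -1.14]), array([-1.04,  0.9 ,  1.13,  1.79, -0.92,  1.09, -1.22])]
```

View pics/m3.png

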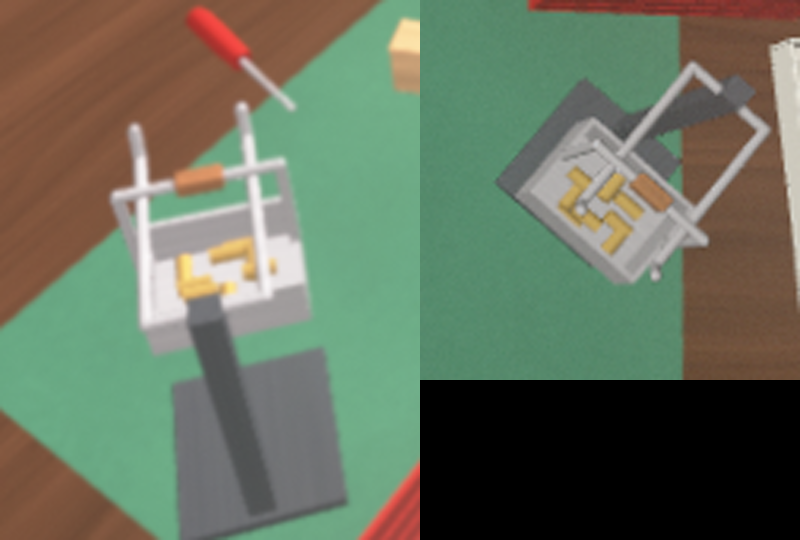

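The basket hangs by its bar across both prongs, with the grip at (200,180) centred between them. Next is the blank.

Run:
```python
from h import *
q=arm.read_eef_rot();y=Ro.from_quat(q).as_matrix()[:,1];s=np.pi/2*np.sign(y[1]);print("sign",s)
b=[.4483,-.0237];J=np.array([.523,.2363]);yj=-.0806
P=lambda x,y:J+np.array([x*np.cos(yj)-y*np.sin(yj),x*np.sin(yj)+y*np.cos(yj)])
arm.move_gripper(.9); arm.line_to([*b,.098],.12)
arm.move_gripper(0.,70); print(arm.read_opening(),arm.read_finger_force(),arm.read_ft_force())
arm.line_to([*b,.19],.12); print(arm.read_ft_force(),arm.read_time())
qj=down(yj+s)
arm.movep([*P(-.005,.026),.19],qj); arm.line_to([*P(-.005,.026),.122],.12)
print(arm.read_time(),arm.read_joint_positions(),arm.read_ft_force())
a=snapshot("scene");b=snapshot("top")
A=cv2.resize(a[130:240,270:400],(420,355),interpolation=cv2.INTER_CUBIC)
B=cv2.resize(b[160:260,190:295],(380,355),interpolation=cv2.INTER_CUBIC)
cv2.imwrite("pics/m4.png",np.hstack([A,B]))
```

```text
sign -1.5707963267948966
0.48665750165489874 71.44968509674072 [0.1631399  0.43740491 5.55452665]
[-0.28485947  0.15116467 -1.69570662] 18.3417
20.1917 [-1.0587042   0.99256685  1.02154306  1.81542236 -1.03501178  0.97940897
 -1.22894597] [ 0.67807425  0.23212075 -1.86635843]
```

View pics/m4.png

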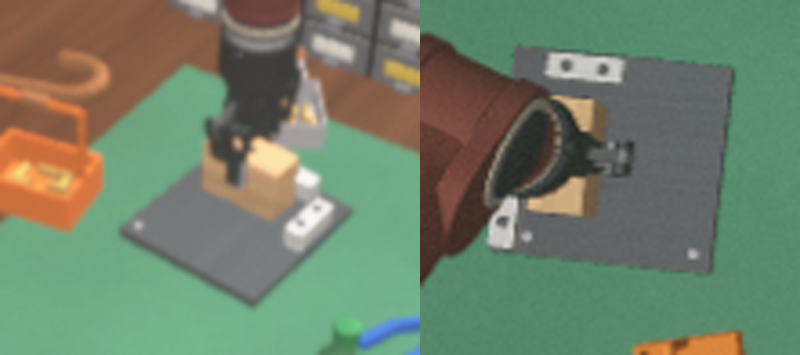

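The blank is held upright and square over the plate, still clear of both stops. Now I lower it to plate contact and feel for the stops.

```bash
cat >> h.py <<'E'
J=np.array([.523,.2363]);yj=-.0806
RJ=np.array([[np.cos(yj),-np.sin(yj)],[np.sin(yj),np.cos(yj)]])
P=lambda x,y:J+RJ@np.array([x,y])
def FJ():
    fs=[]
    for _ in range(4): fs.append(arm.read_ft_force());arm.pause(.02)
    f=np.mean(fs,0);return np.r_[RJ.T@f[:2],f[2]]
E
python3 - <<'E'
from h import *
f0=FJ();z=.114;arm.line_to([*P(-.005,.026),z],.05)
while z>.104:
    z-=.0007;arm.line_to([*P(-.005,.026),z],.02)
    if FJ()[2]-f0[2]>3:break
print("plate z",z,f0,FJ(),arm.read_tool_pos())
z+=.0007;arm.line_to([*P(-.005,.026),z],.02);print(z,FJ())
z+=.0005;arm.line_to([*P(-.005,.026),z],.02);f0=FJ();print(z,f0)
x,y=-.005,.026
x=.010;arm.line_to([*P(x,y),z],.04)
while x<.024:
    x+=.001;arm.line_to([*P(x,y),z],.02)
    if FJ()[0]-f0[0]<-4:break
print("x",x,FJ()-f0,RJ.T@(arm.read_tool_pos()[:2]-J));xc=x
x-=.002;arm.line_to([*P(x,y),z],.02)
y=.038;arm.line_to([*P(x,y),z],.04)
while y<.052:
    y+=.001;arm.line_to([*P(x,y),z],.02)
    if FJ()[1]-f0[1]<-4:break
print("y",y,FJ()-f0,RJ.T@(arm.read_tool_pos()[:2]-J),"t",arm.read_time())
y-=.001;arm.line_to([*P(x,y),z],.02);print(FJ()-f0)
E
```

```text
plate z 0.10979999999999997 [-0.22733892  0.04285725 -1.68713699] [-2.16590975 -0.1259321   5.42793425] [0.52019596 0.26257479 0.11062656]
0.11049999999999997 [-0.56098775  0.15906012  2.79279271]
0.11099999999999997 [ 0.35267677 -0.62250335 -0.52551738]
x 0.017000000000000005 [-6.20396663  0.73670435  2.75839425] [0.01541882 0.02601782]
y 0.04700000000000001 [-2.69761185 -3.7420483  -0.28670285] [0.01501704 0.04569993] t 29.6917
[-2.35240204 -3.60752813 -0.77724197]
```

Run:
```python
from h import *
f0=np.array([.2,0,-1.69]);z=.1107;x,y=.015,.046
def show(s):print(s,round(x,4),round(y,4),np.round(FJ()-f0,1),np.round(RJ.T@(arm.read_tool_pos()[:2]-J),4))
y-=.0005;arm.line_to([*P(x,y),z],.02);show("a")
while x<.024:
    x+=.001;arm.line_to([*P(x,y),z],.02);show("x")
    if (FJ()-f0)[0]<-12:break
while y<.056:
    y+=.001;arm.line_to([*P(x,y),z],.02);show("y")
    if (FJ()-f0)[1]<-22:break
arm.pause(.5);show("end");print(arm.read_tool_pos(),arm.read_finger_force(),arm.read_opening(),arm.read_wrist_torque(),arm.read_time())
a=snapshot("scene");b=snapshot("top")
A=cv2.resize(a[130:240,270:400],(420,355),interpolation=cv2.INTER_CUBIC)
B=cv2.resize(b[160:260,190:295],(380,355),interpolation=cv2.INTER_CUBIC)
cv2.imwrite("pics/m5.png",np.hstack([A,B]))
```

```text
a 0.015 0.0455 [-2.8 -4.4  2.7] [0.015  0.0455]
x 0.016 0.0455 [-5.3 -3.7  4.5] [0.0152 0.0455]
x 0.017 0.0455 [-7.7 -3.9  6.1] [0.0154 0.0454]
x 0.018 0.0455 [-9.  -3.9  8.2] [0.0155 0.0454]
x 0.019 0.0455 [-11.5  -3.7   9.8] [0.0157 0.0454]
x 0.02 0.0455 [-14.1  -4.1  12. ] [0.0159 0.0454]
y 0.02 0.0465 [-14.3  -5.7  11.7] [0.0159 0.0456]
y 0.02 0.0475 [-14.   -7.3  11.8] [0.0159 0.0457]
y 0.02 0.0485 [-14.1  -8.3  12.8] [0.016  0.0458]
y 0.02 0.0495 [-14.4 -10.   12.5] [0.016 0.046]
y 0.02 0.0505 [-14.2 -11.   12.4] [0.016  0.0461]
y 0.02 0.0515 [-14.2 -12.7  13.2] [0.016  0.0462]
y 0.02 0.0525 [-14.2 -13.2  13.4] [0.016  0.0464]
y 0.02 0.0535 [-14.3 -14.8  12.5] [0.016  0.0465]
y 0.02 0.0545 [-14.9 -16.   13.2] [0.016  0.0466]
y 0.02 0.0555 [-15.1 -17.5  13.7] [0.016  0.0468]
y 0.02 0.0565 [-15.3 -18.4  14.4] [0.016  0.0469]
end 0.02 0.0565 [-14.9 -18.4  13.9] [0.016  0.0469]
[0.54277179 0.28176356 0.11127883] 72.68550753593445 0.4820378441611072 [-3.59084777  3.24242823  0.356783  ] 37.025
```

View pics/m5.png

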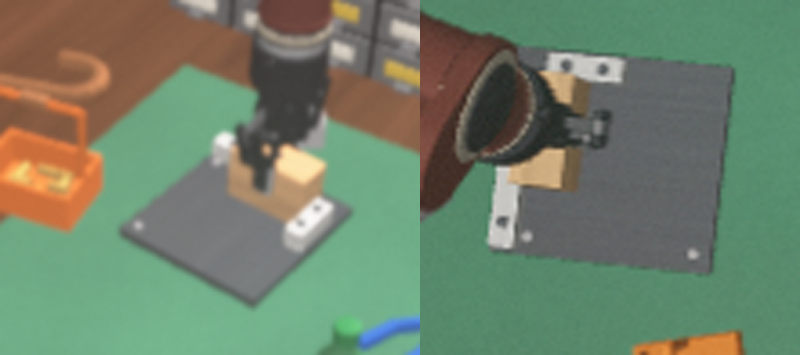

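The picture shows the blank in the corner, with its end at the end stop (585,75) and its long side along the long stop (510,185). Fz has built up to 14 N, though, so friction could account for the y reading. I'll unload and redo it: y first with x free, then x, trimming z throughout.

Run:
```python
from h import *
f0=np.array([.2,0,-1.69]);z=.1107;x,y=.020,.0565
def go():
    global F
    arm.line_to([*P(x,y),z],.03);F=FJ()-f0
def show(s):
    p=arm.read_tool_pos();print(s,np.round([x,y,z],4),np.round(F,1),np.round([*(RJ.T@(p[:2]-J)),p[2]],4))
def trim():
    global z
    for _ in range(6):
        if 1<F[2]<4:break
        z-=np.clip((2.5-F[2])*.00015,-.001,.001);go()
y=.046;go();x=.012;go();z=.1115;go();show("free")
y=.043;go();show("free2")
y=.0455;go()
for _ in range(4):
    y+=.001;go();show("y")
    if F[1]<-8:break
trim();show("trim")
while x<.021 and F[0]>-9:
    x+=.001;go()
    if x>.0145:show("x")
trim();show("xtrim");print(arm.read_time())
```

```text
free [0.012  0.046  0.1115] [ 1.5 -4.8 -0. ] [0.013  0.0456 0.1116]
free2 [0.012  0.043  0.1115] [-0.   0.2 -0.1] [0.0115 0.0448 0.1112]
y [0.012  0.0465 0.1115] [-1.8 -4.4  1.4] [0.0117 0.0456 0.1114]
y [0.012  0.0475 0.1115] [-2.8 -5.3  1.4] [0.0117 0.0458 0.1114]
y [0.012  0.0485 0.1115] [-3.  -6.8  2. ] [0.0117 0.0459 0.1115]
y [0.012  0.0495 0.1115] [-3.3 -8.3  2.3] [0.0117 0.046  0.1116]
trim [0.012  0.0495 0.1115] [-3.3 -8.3  2.3] [0.0117 0.046  0.1116]
x [0.015  0.0495 0.1115] [-6.2 -8.7  3.1] [0.0131 0.046  0.1111]
x [0.016  0.0495 0.1115] [-7.4 -8.7  4.6] [0.0135 0.046  0.1111]
x [0.017  0.0495 0.1115] [-8.  -8.3  5.6] [0.0142 0.046  0.1111]
x [0.018  0.0495 0.1115] [-7.9 -8.9  5.3] [0.0152 0.046  0.1111]
x [0.019  0.0495 0.1115] [-9.2 -9.1  6.3] [0.0158 0.046  0.1112]
xtrim [0.019  0.0495 0.1121] [-8.  -8.4  3.7] [0.0158 0.0461 0.1112]
42.925
```

Run:
```python
from h import *
f0=np.array([.2,0,-1.69]);x,y,z=.019,.0495,.1121
def go():
    global F
    arm.line_to([*P(x,y),z],.03);F=FJ()-f0
def show(s):
    p=arm.read_tool_pos();print(s,np.round([x,y,z],4),np.round(F,1),np.round([*(RJ.T@(p[:2]-J)),p[2]],4))
go()
while F[0]>-20 and x<.029:
    x+=.001;go();show("x")
    if F[2]>4: z+=.0004
y+=.0015;go();show("y");arm.pause(.5);F=FJ()-f0;show("end")
print(arm.read_time(),arm.read_finger_force(),arm.read_opening(),abs(arm.read_dq()).max(),Ro.from_quat(arm.read_eef_rot()).as_matrix()[:,2])
b=snapshot("top");a=snapshot("scene");cv2.imwrite("pics/t6.png",b)
B=cv2.resize(b[165:225,195:265],(490,420),interpolation=cv2.INTER_CUBIC)
A=cv2.resize(a[235:325,160:245],(300,320),interpolation=cv2.INTER_CUBIC)
o=np.zeros((420,790,3),np.uint8);o[:,:490]=B;o[:320,490:]=A;cv2.imwrite("pics/m6.png",o)
```

```text
x [0.02   0.0495 0.1121] [-10.6  -8.3   5.7] [0.016  0.046  0.1112]
x [0.021  0.0495 0.1125] [-11.7  -8.2   5.3] [0.0162 0.046  0.1113]
x [0.022  0.0495 0.1129] [-13.4  -8.5   5.5] [0.0164 0.046  0.1114]
x [0.023  0.0495 0.1133] [-15.   -8.6   5.8] [0.0166 0.046  0.1115]
x [0.024  0.0495 0.1137] [-15.6  -9.1   6.2] [0.0168 0.046  0.1116]
x [0.025  0.0495 0.1141] [-17.3  -8.9   6.3] [0.017  0.046  0.1117]
x [0.026  0.0495 0.1145] [-18.7  -8.9   6.5] [0.0172 0.046  0.1118]
x [0.027  0.0495 0.1149] [-20.2  -9.1   6.6] [0.0174 0.046  0.1119]
y [0.027  0.051  0.1153] [-19.5 -11.7   5.1] [0.0174 0.0463 0.112 ]
end [0.027  0.051  0.1153] [-18.9 -11.5   5.1] [0.0174 0.0463 0.112 ]
46.6583 72.1165931224823 0.47896873319319444 0.0022553428435611376 [-0.0281003  -0.00587267 -0.99958786]
```

View pics/m6.png

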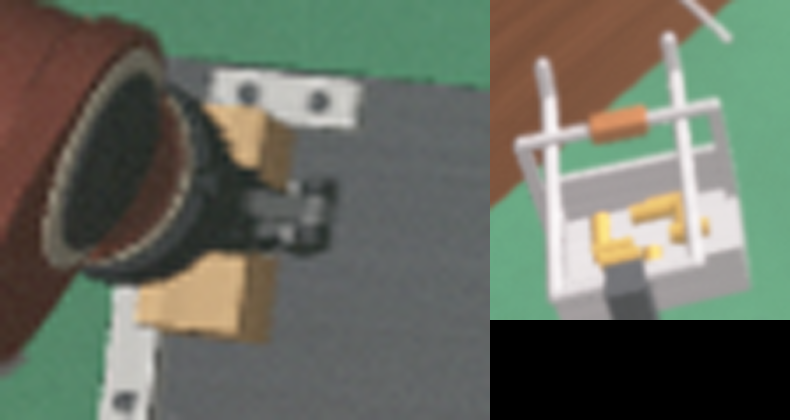

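The blank sits in the corner against both stops, and the basket still hangs with its grip centred at (618,125). Under load the tool leans 0.028 rad, so I'll trim that out and then hand in.

Run:
```python
from h import *
f0=np.array([.2,0,-1.69])
ax=np.array([-np.sin(yj),np.cos(yj),0])
q0=Ro.from_quat(down(yj-np.pi/2))
for a,x in((-.01,.026),(-.02,.025)):
    arm.line_to([*P(x,.051),.1153],.03,ori=(Ro.from_rotvec(a*ax)*q0).as_quat())
    arm.pause(.2);p=arm.read_tool_pos()
    print(a,np.round(FJ()-f0,1),np.round([*(RJ.T@(p[:2]-J)),p[2]],4),Ro.from_quat(arm.read_eef_rot()).as_matrix()[:,2].round(4))
print(arm.read_time(),arm.read_finger_force(),abs(arm.read_dq()).max())
F=FJ()-f0
if F[0]<-13 and F[1]<-6: print(ticket.finish_job())
```

```text
-0.01 [-16.6 -11.3   3.5] [0.0167 0.0463 0.1118] [-0.0177 -0.0067 -0.9998]
-0.02 [-16.4 -11.    1.8] [0.0158 0.0463 0.1114] [-0.0072 -0.0078 -0.9999]
47.7917 71.64603352546692 0.002323117093653229
the job is handed in; nothing more can be done
None
```

The job is handed in at about 48 s, result not reported: the basket hangs let go across both prongs, and the fingers hold the blank in the corner, pushing about 16 N towards the end stop and 11 N towards the long stop (wrist readings; part may be friction).

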